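# Charge the dowel hopper through its cover slot

## Robot

A 7-joint arm with a two-finger parallel gripper is mounted at the origin on the work surface. World frame = base frame: x ahead of the robot, y to its left, z up, the work surface at z = 0. Lengths are in m, angles in rad, forces in N, time in s.
With the tool pointing down it reaches from about 0.4 to 0.875 m from the base axis. Payload 4.4 kg.
Tool frame: the origin (TCP) lies where the fingers leave the gripper's body, on its centre line; the fingertips stand 73 mm ahead of it and the grasp point (between the pads) lies 54 mm ahead of it (env.grasp_offset is the distance from the TCP to the grasp point, in m); z points along the fingers, y is the line along which they close (so a half turn about z gives the same grasp; the last joint's range is limited). The gripper opens to 85 mm and grips with 20 to 120 N. Pads are 22 mm wide; open, the fingers measure 114 mm over their backs; the gripper's body (76 mm by 85 mm) begins 54 mm behind the grasp point. The pads swing forward as they close: fully open they stand 13 mm farther back than shut.
Start: joints at [-1.412, 0.628, 0.038, 1.517, -0.027, 0.996, -0.02], TCP at [0.145, 0.634, 0.304] pointing down, gripper open.
Joint ranges: [-3.06, 3.06], [-0.37, 2.12], [-1.25, 1.32], [0.18, 2.47], [-1.1, 4.24], [0.23, 1.98], [-2.94, 2.94]. Speed limits (rad/s): [2.57, 2.57, 3.14, 3.14, 3.14, 3.14, 3.14].

## Interface

Orientations are given as a unit quaternion [x, y, z, w].
In Python, from rig import env, eyes gives the robot as it stands.
- The arm moves only by the tool move_arm, never from a script. Its argument "plan" is a list of rows, each an object with "claw": the gripper's target within -1 to 1 (shut at 1, half-way at 0, fully open at -1); "xyz": the shift along the world's x, y, z scaled (see below), a list of three; "turn": the turn, a rotation vector about the world's x, y, z scaled (see below), a list of three. In form: [{"claw": claw, "xyz": [x, y, z], "turn": [rx, ry, rz]}, ...]. A call has 1 to 10 rows; each row is the pose to reach, as a shift and turn from the pose commanded when the call began; what a row does not reach only later rows make up. The controller multiplies each number of a shift by 150 mm and each number of a turn by 30 degrees. A row lasts 1/8 s, in which the tool goes at most 62.5 mm and 10.7 degrees, less where a joint would pass 70% of its speed; a pose out of reach is approached as far as the arm can. A call with a number of a shift or a turn outside -1 to 1 is refused whole. A call with a gripper value outside its range is refused whole. The fingers move at their own pace and stop on an object; "newtons" is the grip in N (left out, the last holds). Time passes only in rows, so rows that repeat a pose let the fingers close. It gives the time, the measured TCP pose, the force, the opening and the grip force at its end, in the units of the state.
- env.observe(): the state, without advancing time (a new reading comes with each control period).
- eyes.grab_frame(name): name is "side" or "top" or "wrist"; returns the picture (420x560x3 uint8, red, green, blue); there is no depth.
- eyes.camera_params(name): a dict with "camera_matrix" (3x3 intrinsics, pixels), "dist_coeffs" ([k1, k2, p1, p2, k3] as OpenCV has them; the pictures are not rectified), "R" (3x3) and "t" (3): a world point X has camera coordinates R X + t. Camera axes: x right, y down, z forward; pixel columns grow to the right and rows downward; lengths in m; the calibration is good to about 2 mm. A picture is of the moment at which its call begins: read the wrist's pose just before it. camera_params takes no time and is no camera call; for the wrist camera it gives the pose at the moment of the call.
- env.close_job(): hands the job in; it is judged then, once.
The state is a dict: "time_s": time; "qpos": joint angles; "qvel": joint speeds; "joint_torque": joint torques, N m; "eef_pos": TCP position; "eef_rot": TCP orientation; "ft_force": force on the tool from outside, world axes, zero at the start; "ft_torque": the same for the moment, N m; "finger_gap": opening from 0.0 (shut) to 1.0 (fully open); "gripper_force": force on a finger pad.
Only numpy, scipy, OpenCV 4.12 (cv2) and the standard library are available. Lean on these libraries where they do the work, as an engineer would, in place of code of your own. Each camera call takes 0.05 s, during which the arm holds its last target. There are 200 camera calls.

## Task

Pick up the narrow steel scoop that holds the two short wooden dowels by its handle, lower it level through the slot in the grey hopper's cover, and tip it inside so that both dowels roll out into the hopper. Keep the scoop from touching the hopper all the while. Then level the scoop, draw it out and stand it upright on the bench again.

Things in the scene. Friction and masses are not known exactly. Their poses are not given: they have to be found in the camera images.
- scoop: Narrow steel scoop, 220 g; a wider empty one is not wanted. Origin mid underside, z up, open nose to -x. Trough x -55..50, y +-26, walls 30 mm high; floor flat behind x -15, then rising 13 degrees to the nose: dowels stay in when level, roll out tipped 30 nose-down (handle top leans to -x). Handle: wood, 24 x 24, centred x 47.5, y 0, z 90 to 145, on a thin post.
- hopper: Fixed grey metal hopper 260 (x) x 170 (y) x 175 mm high, its +x wall clear, motor and outlet up to 50 mm out of the +y side. Origin mid underside, z up. Walls 6 mm, inner floor z 12 mm, empty inside. Flat aluminium cover 8 mm thick, top at z 175, with one slot centred over the origin: 160 mm along x, 82 mm along y. The scoop enters lengthwise along x.
- dowel_a: Beech dowel, 20 mm diameter, 40 mm long, 10 g, lying across the scoop's trough, nearer the handle. Origin at its centre, y along its axis.
- dowel_b: Identical dowel across the trough, nearer the nose. Origin at its centre, y along its axis. Like dowels lying on the bench are not needed.

How it is judged:
On the way, in this order (a step that is already met when the one before it is completed fails the run):
1. the scoop is through the slot, roughly level, rim below the cover, with both dowels still in it (x of scoop in the frame of hopper between -0.1 and 0.1 m and y of scoop in the frame of hopper between -0.06 and 0.06 m and z of scoop in the frame of hopper below 0.137 m and angle between scoop's own z axis and vertical below 0.3 rad and distance between each of dowel_a, dowel_b and scoop below 0.06 m), for 0.1 s.
2. with the scoop still inside, both dowels have rolled out onto the hopper's floor (x of dowel_a in the frame of hopper between -0.13 and 0.13 m and y of dowel_a in the frame of hopper between -0.085 and 0.085 m and z of each of dowel_a, dowel_b in the frame of hopper below 0.055 m and x of dowel_b in the frame of hopper between -0.13 and 0.13 m and y of dowel_b in the frame of hopper between -0.085 and 0.085 m and z of scoop in the frame of hopper below 0.15 m and distance between each of dowel_a, dowel_b and scoop above 0.045 m), for 0.1 s.
At the end, for the whole second after the job is handed in: Both dowels lie in the hopper (centres within 55 mm of its underside and inside its walls), and the scoop stands upright (within 10 degrees), at rest and let go, on the bench (underside within 8 mm of it) (x of dowel_a in the frame of hopper between -0.13 and 0.13 m and y of dowel_a in the frame of hopper between -0.085 and 0.085 m and z of each of dowel_a, dowel_b in the frame of hopper below 0.055 m and x of dowel_b in the frame of hopper between -0.13 and 0.13 m and y of dowel_b in the frame of hopper between -0.085 and 0.085 m and height (world z) of scoop below 0.008 m and angle between scoop's own z axis and vertical below 0.17 rad and linear speed of scoop below 0.03 m/s); the robot touches nothing.
It fails at once if the scoop touches the hopper (more than 2 N) (contact force between scoop and hopper above 2 N).
It also fails if it takes over 64 s, if anything falls off the work surface, if the arm or the gripper's body presses on something with over 40 N, if the wrist force passes 120 N, or if a joint passes its speed limit or range.

## Working session

There is one attempt and no reset: what is moved stays moved. The work goes in short steps, Python scripts to look and compute and a tool call to move; the robot and the scene stay as the last step left them, time stands still between calls to the robot, and variables do not carry over. Pictures are saved under pics/ and viewed, at most 10 in all, crops included, and the job is handed in when it is done.

Besides the shell and the picture viewer there is one more tool, called after "Request:" as a command line: name --argument value ..., lists and objects as JSON in quotes. move_arm: Moves the arm, as the interface text tells. Shifts and turns lie within -1 to 1; 1 stands for 150 mm of shift or 30 degrees of turn. Its arguments: {"type":"object","properties":{"plan":{"type":"array","items":{"type":"object","properties":{"claw":{"type":"number"},"xyz":{"type":"array","items":{"type":"number","minimum":-1,"maximum":1}},"turn":{"type":"array","items":{"type":"number","minimum":-1,"maximum":1}}}}},"newtons":{"type":"number"}},"required":["plan"]}

```bash
mkdir -p pics; ls; python3 - <<'E'
from rig import env, eyes
import cv2, numpy as np
for n in ("top","side"):
    cv2.imwrite(f"pics/{n}0.png",eyes.grab_frame(n)[:,:,::-1])
    p=eyes.camera_params(n);print(n,p)
o=env.observe();print(o['time_s'],o['eef_pos'],o['eef_rot'])
E
```

```text
pics
top {'camera_matrix': array([[395.13070681,   0.        , 285.74905947],
       [  0.        , 395.13070681, 207.26629001],
       [  0.        ,   0.        ,   1.        ]]), 'dist_coeffs': array([-0.00939931,  0.        ,  0.        ,  0.        ,  0.        ]), 'R': array([[ 0.00964968, -0.99972743,  0.02125899],
       [-0.99050531, -0.01247198, -0.13690756],
       [ 0.13713538, -0.01973603, -0.99035568]]), 't': array([-0.04567294,  0.52591771,  0.84593582])}
side {'camera_matrix': array([[457.23824317,   0.        , 285.81370276],
       [  0.        , 457.23824317, 206.0257219 ],
       [  0.        ,   0.        ,   1.        ]]), 'dist_coeffs': array([0.03754054, 0.        , 0.        , 0.        , 0.        ]), 'R': array([[ 0.57213889, -0.82014774,  0.00384275],
       [-0.63778484, -0.44785767, -0.6266211 ],
       [ 0.51564288,  0.35606346, -0.77931459]]), 't': array([-0.34154874,  0.36529124,  0.58029186])}
0.1 [0.14476677 0.63324238 0.30307938] [ 1.12193117e-01  9.93686061e-01 -8.39611241e-04 -1.03629901e-04]
```

View pics/top0.png

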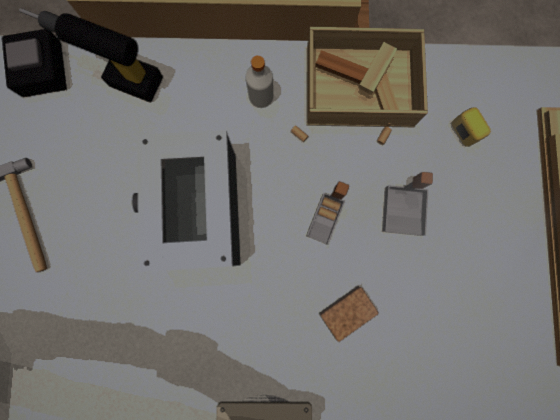

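View pics/side0.png

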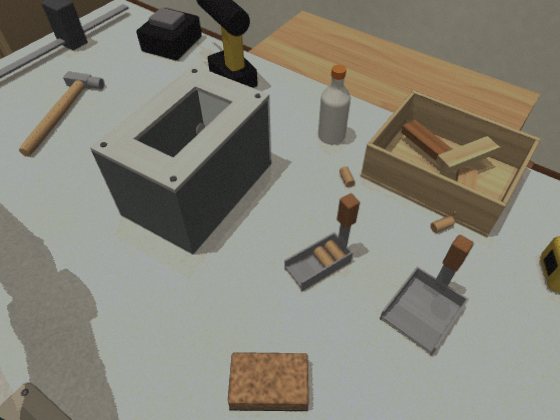

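The top view shows the narrow scoop at about (326,212). Its handle is at (341,188), its nose points down-left, and both dowels are in it. The hopper cover has its slot at about (184,200) and screws at (145,141), (219,138), (147,263) and (223,258), with the motor on the left (+y). In the side view the scoop handle is at (347,211) and the cover screws are at (194,71), (257,96), (103,145) and (174,179).

```bash
cat > h.py <<'E'
import cv2, numpy as np
from rig import env, eyes
def ray(n,uv,p=None):
    p=p or eyes.camera_params(n); R,t=np.array(p['R']),np.array(p['t'])
    x=cv2.undistortPoints(np.array([[uv]],float),p['camera_matrix'],p['dist_coeffs'])[0,0]
    return -R.T@t, R.T@np.array([x[0],x[1],1])
def onz(n,uv,z,p=None):
    c,d=ray(n,uv,p); return c+d*(z-c[2])/d[2]
def tri(rs):
    A=0;b=0
    for c,d in rs:
        d=d/np.linalg.norm(d);P=np.eye(3)-np.outer(d,d);A=A+P;b=b+P@c
    return np.linalg.solve(A,b)
def blob(mask,uv,r):
    m=np.zeros_like(mask);u,v=uv;m[v-r:v+r+1,u-r:u+r+1]=mask[v-r:v+r+1,u-r:u+r+1]
    k,l,s,c=cv2.connectedComponentsWithStats(m.astype(np.uint8))
    i=1+np.argmax(s[1:,4]);return c[i],s[i,4],l==i
E
python3 - <<'E'
from h import *
I={n:cv2.imread(f'pics/{n}0.png') for n in('top','side')}
scr={'top':[(145,141),(219,138),(147,263),(223,258)],'side':[(194,71),(257,96),(103,145),(174,179)]}
P={}
for n in I:
    g=cv2.cvtColor(I[n],cv2.COLOR_BGR2GRAY)
    P[n]=[blob(g<110,s,5) [:2] for s in scr[n]]
S=[]
for a,b in zip(P['top'],P['side']):
    S.append(tri([ray('top',a[0]),ray('side',b[0])])); print('screw',a,b,S[-1].round(4),onz('top',a[0],.176).round(4))
S=np.array([onz('top',a[0],.176) for a in P['top']])
print('ctr',S.mean(0), 'yaw', [np.degrees(np.arctan2(*(d[1::-1]))) for d in (S[0]-S[2],S[1]-S[3])])
# slot
g=cv2.cvtColor(I['top'],cv2.COLOR_BGR2GRAY)
_,a,m=blob(g<150,(185,200),50)
print('slot area',a); c,_=cv2.findContours(m.astype(np.uint8),0,2)
q=cv2.approxPolyDP(max(c,key=cv2.contourArea),6,True)[:,0]
for u in q: print(u,onz('top',u,.175).round(4))
# handle
h={}
for n,uv in(('top',(341,188)),('side',(347,211))):
    H=cv2.cvtColor(I[n],cv2.COLOR_BGR2HSV).astype(int)
    m=((H[...,0]<12)|(H[...,0]>172))&(H[...,1]>110)
    c,a,mm=blob(m,uv,20);h[n]=c;print(n,c,a,cv2.minAreaRect(np.argwhere(mm)[:,::-1].astype(np.float32)))
print('handle',tri([ray(n,h[n]) for n in h]))
b=cv2.resize(I['top'][165:260,285:390],None,fx=5,fy=5,interpolation=cv2.INTER_CUBIC)
cv2.imwrite('pics/crop.png',b)
E
```

```text
screw (array([144.55555556, 141.2962963 ]), np.int32(27)) (array([194.05,  70.6 ]), np.int32(20)) [0.632  0.2341 0.1739] [0.6309 0.2339 0.176 ]
screw (array([218.25925926, 137.40740741]), np.int32(27)) (array([257.36842105,  95.52631579]), np.int32(19)) [0.6417 0.0938 0.1739] [0.6408 0.0938 0.176 ]
screw (array([146.5483871 , 262.58064516]), np.int32(31)) (array([103.17241379, 144.10344828]), np.int32(29)) [0.4017 0.217  0.1753] [0.4017 0.2169 0.176 ]
screw (array([222.96296296, 258.18518519]), np.int32(27)) (array([172.88235294, 178.38235294]), np.int32(34)) [0.4115 0.0774 0.1746] [0.4111 0.0775 0.176 ]
ctr [0.52110413 0.15550884 0.176     ] yaw [np.float64(4.247196371720192), np.float64(4.040235942140844)]
slot area 10201
[135 150] [0.6138 0.2513 0.175 ]
[135 250] [0.4244 0.2396 0.175 ]
[235 250] [0.4263 0.056  0.175 ]
[235 150] [0.6167 0.0611 0.175 ]
top [337.89189189 194.05405405] 37 ((338.5821838378906, 194.28082275390625), (11.821155548095703, 6.203181266784668), 20.556045532226562)
side [351.28571429 212.85714286] 7 ((351.4999694824219, 212.99996948242188), (5.269651889801025, 1.6641007661819458), 33.6900634765625)
handle [ 0.5489653  -0.15065475  0.1127571 ]
```

View pics/crop.png

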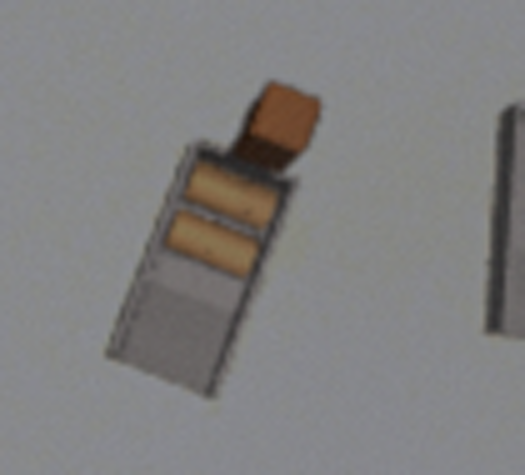

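The crop shows the handle's top face centred at crop (287,117). The trough corners are at (195,145), (297,180), (212,398) and (108,355). Next I'll turn these into positions.

```bash
python3 - <<'E'
from h import *
f=lambda c:(285+(c[0]+.5)/5-.5,165+(c[1]+.5)/5-.5)
T=onz('top',f((287,117)),.145);print('handle top',T)
C=[onz('top',f(c),.03) for c in((195,145),(297,180),(212,398),(108,355))]
for c in C:print(c.round(4))
ang=lambda d:np.degrees(np.arctan2(d[1],d[0]))
print('yaw',ang(C[0]-C[3]),ang(C[1]-C[2]),ang(C[0]-C[1])-90,'len',np.linalg.norm(C[0]-C[3]),np.linalg.norm(C[0]-C[1]))
m=np.mean(C,0);a=np.radians((ang(C[0]-C[3])+ang(C[1]-C[2]))/2)
print('ctr',m,'handle pred',m[:2]+.050*np.array([np.cos(a),np.sin(a)]))
from scipy.spatial.transform import Rotation as R
print(R.from_quat(env.observe()['eef_rot']).as_matrix().round(3))
E
```

```text
handle top [ 0.5512342  -0.14849861  0.145     ]
[ 0.5597 -0.1255  0.03  ]
[ 0.5442 -0.1717  0.03  ]
[ 0.4454 -0.1327  0.03  ]
[ 0.4641 -0.0862  0.03  ]
yaw -22.320311918197866 -21.563335878505285 -18.482547456642337 len 0.10333232912301915 0.04874792031037522
ctr [ 0.50334361 -0.12900222  0.03      ] handle pred [ 0.5497218  -0.14768547]
[[-0.975  0.223 -0.   ]
 [ 0.223  0.975 -0.002]
 [ 0.    -0.002 -1.   ]]
```

Request:
move_arm --plan '[{"claw":-1,"xyz":[1,-1,0.1],"turn":[0,0,0]},{"claw":-1,"xyz":[1,-1,0.1],"turn":[0,0,0]},{"claw":-1,"xyz":[1,-1,0.1],"turn":[0,0,0]},{"claw":-1,"xyz":[1,-1,0.1],"turn":[0,0,0]},{"claw":-1,"xyz":[1,-1,0.1],"turn":[0,0,0]}]' --newtons 100

```text
time_s: 0.72
eef_pos: [0.297, 0.4818, 0.319]
eef_rot: [0.115, 0.993, -0.0, 0.0]
ft_force: [-1.0, 0.8, 0.1]
finger_gap: 1.003
gripper_force: 0.0
```

Request:
move_arm --plan '[{"claw":-1,"xyz":[1,-1,0],"turn":[0,0,0]},{"claw":-1,"xyz":[1,-1,0],"turn":[0,0,0]},{"claw":-1,"xyz":[1,-1,0],"turn":[0,0,0]},{"claw":-1,"xyz":[1,-1,0],"turn":[0,0,0]},{"claw":-1,"xyz":[1,-1,0],"turn":[0,0,0]}]'

```text
time_s: 1.35
eef_pos: [0.4455, 0.3333, 0.3185]
eef_rot: [0.113, 0.994, -0.0, -0.0]
ft_force: [-0.3, 0.1, -0.1]
finger_gap: 1.003
gripper_force: 0.0
```

Request:
move_arm --plan '[{"claw":-1,"xyz":[0.7,-1,0],"turn":[0,0,0]},{"claw":-1,"xyz":[0.7,-1,0],"turn":[0,0,0]},{"claw":-1,"xyz":[0.7,-1,0],"turn":[0,0,0]},{"claw":-1,"xyz":[0.7,-1,0],"turn":[0,0,0]},{"claw":-1,"xyz":[0.7,-1,0],"turn":[0,0,0]}]'

```text
time_s: 1.98
eef_pos: [0.5487, 0.1867, 0.3185]
eef_rot: [0.111, 0.994, 0.001, -0.001]
ft_force: [-0.8, -0.4, 0.7]
finger_gap: 1.0
gripper_force: 0.0
```

Request:
move_arm --plan '[{"claw":-1,"xyz":[0,-1,0],"turn":[0,0,-0.27]},{"claw":-1,"xyz":[0,-1,0],"turn":[0,0,-0.27]},{"claw":-1,"xyz":[0,-1,0],"turn":[0,0,-0.27]},{"claw":-1,"xyz":[0,-1,0],"turn":[0,0,-0.27]}]'

```text
time_s: 2.48
eef_pos: [0.5494, 0.0345, 0.3189]
eef_rot: [0.182, 0.983, 0.0, -0.0]
ft_force: [0.5, 1.3, 0.4]
finger_gap: 0.997
gripper_force: 0.0
```

Request:
move_arm --plan '[{"claw":-1,"xyz":[0,-1,0],"turn":[0,0,0]},{"claw":-1,"xyz":[0,-1,0],"turn":[0,0,0]},{"claw":-1,"xyz":[0,-1,0],"turn":[0,0,0]},{"claw":-1,"xyz":[0,-1,0],"turn":[0,0,0]}]'

```text
time_s: 2.98
eef_pos: [0.5504, -0.1149, 0.3188]
eef_rot: [0.182, 0.983, 0.0, 0.0]
ft_force: [1.0, 0.3, 0.1]
finger_gap: 1.002
gripper_force: 0.0
```

Request:
move_arm --plan '[{"claw":-1,"xyz":[0.01,-0.21,0],"turn":[0,0,0]},{"claw":-1,"xyz":[0.01,-0.21,0],"turn":[0,0,0]},{"claw":-1,"xyz":[0.01,-0.21,0],"turn":[0,0,0]}]'

```text
time_s: 3.35
eef_pos: [0.552, -0.1441, 0.3187]
eef_rot: [0.18, 0.984, 0.001, -0.0]
ft_force: [-0.6, 1.5, -0.6]
finger_gap: 1.001
gripper_force: 0.0
```

```bash
python3 - <<'E'
from h import *
p=eyes.camera_params('wrist');o=env.observe()
im=eyes.grab_frame('wrist')
cv2.imwrite('pics/w1.png',im[:,:,::-1]);import pickle;pickle.dump(p,open('w1.pkl','wb'))
print(o['eef_pos'],o['eef_rot'],-np.array(p['R']).T@p['t'])
E
```

```text
[ 0.55202657 -0.14413575  0.31868811] [ 1.79943772e-01  9.83676229e-01  1.10823775e-03 -2.94373568e-04] [ 0.48154503 -0.11741308  0.3875752 ]
```

View pics/w1.png

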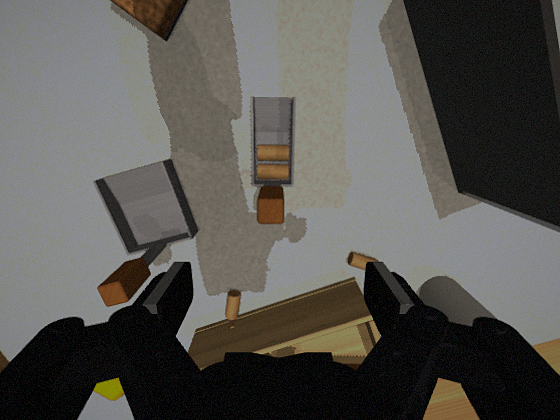

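The wrist view shows the scoop lined up with the image's vertical axis. The trough corners are at (252,97), (294,97), (294,184) and (250,184). The handle spans columns 257–285 and its far top edge is at row 224.

```bash
python3 - <<'E'
from h import *
import pickle;p=pickle.load(open('w1.pkl','rb'));print(p['camera_matrix'][0,0])
E1=onz('w',(257,224),.145,p);E2=onz('w',(285,224),.145,p);print('far edge',E1,E2,np.linalg.norm(E1-E2))
C=[onz('w',u,.03,p) for u in((252,97),(294,97),(294,184),(250,184))]
for c in C:print(c.round(4))
ang=lambda d:np.degrees(np.arctan2(d[1],d[0]))
print(ang(C[3]-C[0]),ang(C[2]-C[1]),ang(E1-E2)-90,ang(E2-E1)-90)
a=np.radians(-21);u=np.array([np.cos(a),np.sin(a)])
print('h from edge',(E1+E2)[:2]/2-.012*u,'from trough',np.mean(C,0)[:2]+.05*u, 'rear', (C[2]+C[3])[:2]/2-.0025*u)
E
```

```text
292.79979147762134
far edge [ 0.55669638 -0.16524488  0.145     ] [ 0.5654703  -0.14224228  0.145     ] 0.024619126346545592
[ 0.4479 -0.1355  0.03  ]
[ 0.4649 -0.0908  0.03  ]
[ 0.5598 -0.1251  0.03  ]
[ 0.5403 -0.1762  0.03  ]
-23.773706786329637 -19.89269689911792 -200.87841706779818 -20.878417067798168
h from edge [ 0.54988038 -0.14944316] from trough [ 0.54988051 -0.14983663] rear [ 0.54769606 -0.14978463]
```

Request:
move_arm --plan '[{"claw":-1,"xyz":[0,0,-0.3],"turn":[0,0,0]},{"claw":-1,"xyz":[0,0,-0.3],"turn":[0,0,0]},{"claw":-1,"xyz":[0,0,-0.3],"turn":[0,0,0]},{"claw":-1,"xyz":[0,0,-0.3],"turn":[0,0,0]}]'

```text
time_s: 3.9
eef_pos: [0.5522, -0.1477, 0.2754]
eef_rot: [0.182, 0.983, 0.0, 0.001]
ft_force: [-1.1, -0.7, -0.4]
finger_gap: 1.003
gripper_force: 0.0
```

Request:
move_arm --plan '[{"claw":-1,"xyz":[-0.014,-0.01,-0.3],"turn":[0,0,0]},{"claw":-1,"xyz":[-0.014,-0.01,-0.5],"turn":[0,0,0]},{"claw":-1,"xyz":[-0.014,-0.01,-0.69],"turn":[0,0,0]},{"claw":-1,"xyz":[-0.014,-0.01,-0.69],"turn":[0,0,0]},{"claw":-1,"xyz":[-0.014,-0.01,-0.69],"turn":[0,0,0]}]'

```text
time_s: 4.53
eef_pos: [0.5502, -0.1496, 0.1719]
eef_rot: [0.182, 0.983, -0.0, 0.001]
ft_force: [-0.3, -0.2, 0.3]
finger_gap: 1.0
gripper_force: 0.0
```

Request:
move_arm --plan '[{"claw":1,"xyz":[0,0,0],"turn":[0,0,0]},{"claw":1,"xyz":[0,0,0],"turn":[0,0,0]},{"claw":1,"xyz":[0,0,0],"turn":[0,0,0]},{"claw":1,"xyz":[0,0,0],"turn":[0,0,0]},{"claw":1,"xyz":[0,0,0],"turn":[0,0,0]},{"claw":1,"xyz":[0,0,0],"turn":[0,0,0]},{"claw":1,"xyz":[0,0,0],"turn":[0,0,0]},{"claw":1,"xyz":[0,0,0],"turn":[0,0,0]}]' --newtons 100

```text
time_s: 5.52
eef_pos: [0.5496, -0.1496, 0.1709]
eef_rot: [0.182, 0.983, -0.0, 0.0]
ft_force: [-1.5, -1.8, 5.8]
finger_gap: 0.272
gripper_force: 97.9
```

Request:
move_arm --plan '[{"claw":1,"xyz":[0,0,0.05],"turn":[0,0,0]},{"claw":1,"xyz":[0,0,0.15],"turn":[0,0,0]},{"claw":1,"xyz":[0,0,0.27],"turn":[0,0,0]},{"claw":1,"xyz":[0,0,0.4],"turn":[0,0,0]},{"claw":1,"xyz":[0,0,0.53],"turn":[0,0,0]},{"claw":1,"xyz":[0,0,0.66],"turn":[0,0,0]},{"claw":1,"xyz":[0,0,0.78],"turn":[0,0,0]},{"claw":1,"xyz":[0,0,0.9],"turn":[0,0,0]},{"claw":1,"xyz":[0,0,0.97],"turn":[0,0,0]},{"claw":1,"xyz":[0,0,1],"turn":[0,0,0]}]'

```text
time_s: 6.78
eef_pos: [0.5493, -0.1493, 0.3211]
eef_rot: [0.182, 0.983, 0.0, 0.0]
ft_force: [-0.1, -0.8, -2.7]
finger_gap: 0.269
gripper_force: 98.0
```

```bash
python3 - <<'E'
from h import *
a=eyes.grab_frame('side')[:,:,::-1];b=eyes.grab_frame('wrist')[:,:,::-1]
cv2.imwrite('pics/lift.png',np.hstack([a[40:330,200:480],b[60:350,100:400]]))
E
```

```text
(no output)
```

View pics/lift.png

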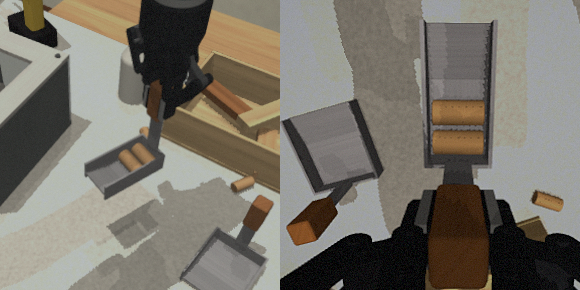

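Both dowels are in the trough and the scoop hangs level. In the crop the trough corners are at (425,22), (494,22), (492,167) and (423,167).

Request:
move_arm --plan '[{"claw":1,"xyz":[0,0,0.05],"turn":[0,0,0]},{"claw":1,"xyz":[0,0,0.15],"turn":[0,0,0]},{"claw":1,"xyz":[0,0,0.25],"turn":[0,0,0]},{"claw":1,"xyz":[0,0,0.35],"turn":[0,0,0]},{"claw":1,"xyz":[0,0,0.42],"turn":[0,0,0]},{"claw":1,"xyz":[0,0,0.44],"turn":[0,0,0]}]'

```text
time_s: 7.62
eef_pos: [0.5495, -0.1494, 0.3874]
eef_rot: [0.182, 0.983, 0.0, 0.001]
ft_force: [-0.0, -0.1, -2.1]
finger_gap: 0.271
gripper_force: 97.9
```

Request:
move_arm --plan '[{"claw":1,"xyz":[0,0.04,0],"turn":[0,0,0.02]},{"claw":1,"xyz":[0.01,0.12,0],"turn":[0,0,0.06]},{"claw":1,"xyz":[0.02,0.24,0],"turn":[0,0,0.12]},{"claw":1,"xyz":[0.03,0.37,0],"turn":[0,0,0.18]},{"claw":1,"xyz":[0.04,0.5,0],"turn":[0,0,0.24]},{"claw":1,"xyz":[0.05,0.63,0],"turn":[0,0,0.3]},{"claw":1,"xyz":[0.06,0.76,0],"turn":[0,0,0.36]},{"claw":1,"xyz":[0.06,0.88,0],"turn":[0,0,0.4]},{"claw":1,"xyz":[0.06,0.96,0],"turn":[0,0,0.42]},{"claw":1,"xyz":[0.06,1,0],"turn":[0,0,0.42]}]'

```text
time_s: 8.88
eef_pos: [0.5582, 0.0014, 0.3864]
eef_rot: [0.073, 0.997, -0.0, -0.0]
ft_force: [0.8, -0.9, -2.5]
finger_gap: 0.269
gripper_force: 98.0
```

Request:
move_arm --plan '[{"claw":1,"xyz":[0,0.04,0],"turn":[0,0,0.02]},{"claw":1,"xyz":[0.01,0.12,0],"turn":[0,0,0.06]},{"claw":1,"xyz":[0.02,0.24,0],"turn":[0,0,0.12]},{"claw":1,"xyz":[0.03,0.37,0],"turn":[0,0,0.18]},{"claw":1,"xyz":[0.04,0.5,0],"turn":[0,0,0.24]},{"claw":1,"xyz":[0.05,0.63,0],"turn":[0,0,0.3]},{"claw":1,"xyz":[0.06,0.76,0],"turn":[0,0,0.36]},{"claw":1,"xyz":[0.06,0.88,0],"turn":[0,0,0.4]},{"claw":1,"xyz":[0.06,0.97,0],"turn":[0,0,0.42]},{"claw":1,"xyz":[0.06,1,0],"turn":[0,0,0.42]}]'

```text
time_s: 10.12
eef_pos: [0.5671, 0.1518, 0.3863]
eef_rot: [-0.037, 0.999, 0.0, -0.0]
ft_force: [0.8, -0.6, -1.8]
finger_gap: 0.264
gripper_force: 98.1
```

```bash
python3 - <<'E'
from h import *
from scipy.spatial.transform import Rotation as R
p=eyes.camera_params('wrist');o=env.observe()
a=eyes.grab_frame('wrist')[:,:,::-1];q=eyes.grab_frame('top')[:,:,::-1]
import pickle;pickle.dump(p,open('w2.pkl','wb'))
cv2.imwrite('pics/ov.png',np.hstack([q[90:300,90:290],a[50:260,130:530]]));cv2.imwrite('pics/ovw.png',a)
M=R.from_quat(o['eef_rot']).as_matrix();print(o['eef_pos'],M.round(3),-np.array(p['R']).T@p['t'])
# level check from lift corners (relative to camera pose): rays at z = tcp-.172+.03
z=o['eef_pos'][2]-.171+.03
C=np.array([onz('w',u,z,p) for u in((245,82),(314,82),(312,227),(243,227))]);L=(C-o['eef_pos'])@M
print(z,L.round(4))
E
```

```text
[0.56712485 0.15179389 0.38630346] [[-0.997 -0.075 -0.   ]
 [-0.075  0.997  0.   ]
 [ 0.     0.    -1.   ]] [0.49201646 0.14658544 0.45513986]
0.24530345844463408 [[ 0.099  -0.0213  0.141 ]
 [ 0.099   0.0241  0.141 ]
 [-0.0029  0.0262  0.141 ]
 [-0.0028 -0.0265  0.141 ]]
```

View pics/ov.png

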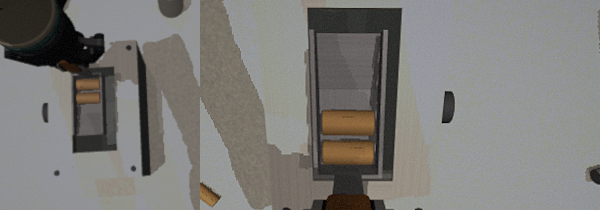

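The wrist half shows the scoop above the slot. In crop pixels the slot's left and right edges are at columns 308 and 401 (238 and 331 in the full picture) and its far edge is at row 8 (58). The near edge is at about row 180 (230). Both dowels are still in the trough.

```bash
python3 - <<'E'
from h import *
import pickle;p=pickle.load(open('w2.pkl','rb'))
for u in ((238,58),(331,58),(323,230),(238,230)): print(onz('w',u,.175,p).round(4))
H=np.array([.5215,.156]);a=np.radians(4.15);B=np.array([[np.cos(a),-np.sin(a)],[np.sin(a),np.cos(a)]])
for c in((-.08,.041),(-.08,-.041),(.08,-.041),(.08,.041)):print('exp',(H+B@np.array(c)).round(4))
# tip plan: origin at hopper (x0,z0), angle th -> TCP in hopper frame (TCP at scoop (47.5,171))
for th in (0,10,20,30,38):
    t=np.radians(th);c,s=np.cos(t),np.sin(t);rot=lambda x,z:np.array([x*c-z*s,x*s+z*c])
    print(th,'tcp rel',rot(47.5,171).round(1),'nose',rot(-55,9).round(1),rot(-55,30).round(1),'rear',rot(50,0).round(1),rot(50,30).round(1))
E
```

```text
[0.4441 0.1086 0.175 ]
[0.4382 0.1883 0.175 ]
[0.5959 0.2003 0.175 ]
[0.6022 0.1136 0.175 ]
exp [0.4387 0.1911]
exp [0.4447 0.1093]
exp [0.6043 0.1209]
exp [0.5983 0.2027]
0 tcp rel [ 47.5 171. ] nose [-55.   9.] [-55.  30.] rear [50.  0.] [50. 30.]
10 tcp rel [ 17.1 176.7] nose [-55.7  -0.7] [-59.4  20. ] rear [49.2  8.7] [44.  38.2]
20 tcp rel [-13.9 176.9] nose [-54.8 -10.4] [-61.9   9.4] rear [47.  17.1] [36.7 45.3]
30 tcp rel [-44.4 171.8] nose [-52.1 -19.7] [-62.6  -1.5] rear [43.3 25. ] [28.3 51. ]
38 tcp rel [-67.8 164. ] nose [-48.9 -26.8] [-61.8 -10.2] rear [39.4 30.8] [20.9 54.4]
```

Request:
move_arm --plan '[{"claw":1,"xyz":[0,0.045,0],"turn":[0,0,0]},{"claw":1,"xyz":[0,0.045,0],"turn":[0,0,0]},{"claw":1,"xyz":[0,0.045,0],"turn":[0,0,0]},{"claw":1,"xyz":[0,0.045,0],"turn":[0,0,0]}]'

```text
time_s: 10.72
eef_pos: [0.5673, 0.1571, 0.3864]
eef_rot: [-0.037, 0.999, -0.0, -0.0]
ft_force: [1.2, -0.3, -1.8]
finger_gap: 0.265
gripper_force: 98.1
```

Request:
move_arm --plan '[{"claw":1,"xyz":[0,0.008,-0.04],"turn":[0,0,0]},{"claw":1,"xyz":[0,0.008,-0.12],"turn":[0,0,0]},{"claw":1,"xyz":[0,0.008,-0.22],"turn":[0,0,0]},{"claw":1,"xyz":[0,0.008,-0.32],"turn":[0,0,0]},{"claw":1,"xyz":[0,0.008,-0.43],"turn":[0,0,0]},{"claw":1,"xyz":[0,0.008,-0.54],"turn":[0,0,0]},{"claw":1,"xyz":[0,0.008,-0.64],"turn":[0,0,0]},{"claw":1,"xyz":[0,0.008,-0.71],"turn":[0,0,0]},{"claw":1,"xyz":[0,0.008,-0.76],"turn":[0,0,0]},{"claw":1,"xyz":[0,0.008,-0.77],"turn":[0,0,0]}]'

```text
time_s: 11.98
eef_pos: [0.5672, 0.1586, 0.2705]
eef_rot: [-0.037, 0.999, -0.0, -0.0]
ft_force: [0.8, 0.3, -3.0]
finger_gap: 0.266
gripper_force: 98.1
```

Request:
move_arm --plan '[{"claw":1,"xyz":[0,0,0],"turn":[0,0,0]},{"claw":1,"xyz":[0,0,0],"turn":[0,0,0]},{"claw":1,"xyz":[0,0,0],"turn":[0,0,0]}]'

```text
time_s: 12.35
eef_pos: [0.5675, 0.1587, 0.2713]
eef_rot: [-0.037, 0.999, 0.0, 0.0]
ft_force: [0.5, -0.5, -2.8]
finger_gap: 0.268
gripper_force: 98.1
```

```bash
python3 - <<'E'
from h import *
a=eyes.grab_frame('wrist')[:,:,::-1];b=eyes.grab_frame('side')[:,:,::-1]
cv2.imwrite('pics/in.png',np.hstack([a[30:330,130:430],b[40:340,60:360]]))
E
```

```text
(no output)
```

View pics/in.png

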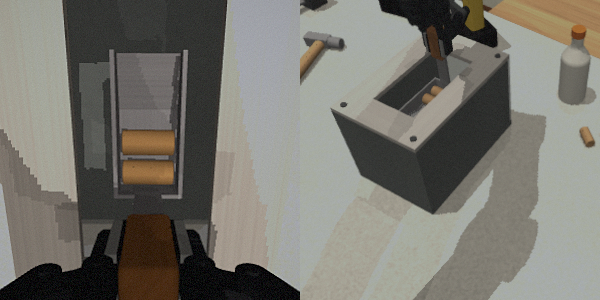

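The scoop is inside the slot, centred, with both dowels in. Now I'll tip it.

Request:
move_arm --plan '[{"claw":1,"xyz":[-0.1,-0.007,0.023],"turn":[0.012,-0.166,0]},{"claw":1,"xyz":[-0.203,-0.015,0.038],"turn":[0.024,-0.333,0]},{"claw":1,"xyz":[-0.306,-0.022,0.043],"turn":[0.036,-0.499,0]},{"claw":1,"xyz":[-0.409,-0.03,0.039],"turn":[0.048,-0.665,0]},{"claw":1,"xyz":[-0.511,-0.037,0.027],"turn":[0.06,-0.831,0]},{"claw":1,"xyz":[-0.613,-0.044,0.005],"turn":[0.072,-0.997,0]},{"claw":1,"xyz":[-0.613,-0.044,0.005],"turn":[0.072,-0.997,0]}]'

```text
time_s: 13.32
eef_pos: [0.489, 0.1358, 0.2708]
eef_rot: [-0.028, 0.977, -0.024, 0.211]
ft_force: [0.3, 0.5, -1.1]
finger_gap: 0.269
gripper_force: 98.2
```

```bash
python3 - <<'E'
from h import *
o=env.observe();print(np.round(o['qpos'],2),o['eef_pos'])
E
```

```text
[-0.43  0.39 -0.02  2.23  0.99  0.26  0.25] [0.48902629 0.13582374 0.27077287]
```

```bash
python3 - <<'E'
from h import *
from scipy.spatial.transform import Rotation as R
o=env.observe()
a=eyes.grab_frame('wrist')[:,:,::-1];b=eyes.grab_frame('side')[:,:,::-1]
cv2.imwrite('pics/tip.png',np.hstack([a[:360,100:480],b[40:400,60:400]]))
M=R.from_quat(o['eef_rot']).as_matrix()
ax=-M[:,0];ay=M[:,1];az=-M[:,2]
a=np.radians(4.15);B=np.array([[np.cos(a),-np.sin(a),0],[np.sin(a),np.cos(a),0],[0,0,1]])
S=o['eef_pos']-.0475*ax-.171*az
f=lambda v:(B.T@v).round(3)
print('scoop in hopper',f(S-[.5215,.156,0]),f(ax),f(ay),f(az))
for c in((-.055,.026,.009),(-.055,-.026,.009),(.05,.026,.03),(.05,-.026,.03),(.05,-.026,0),(.0475,0,.1)):print(c,f(S+c[0]*ax+c[1]*ay+c[2]*az-[.5215,.156,0]))
print(o['qpos'].round(3),o['time_s'])
E
```

```text
scoop in hopper [-0.007 -0.029  0.096] [ 0.912 -0.002  0.411] [ 0.028  0.998 -0.058] [-0.41   0.065  0.91 ]
(-0.055, 0.026, 0.009) [-0.06  -0.002  0.08 ]
(-0.055, -0.026, 0.009) [-0.062 -0.054  0.083]
(0.05, 0.026, 0.03) [ 0.027 -0.001  0.142]
(0.05, -0.026, 0.03) [ 0.026 -0.053  0.145]
(0.05, -0.026, 0) [ 0.038 -0.055  0.118]
(0.0475, 0, 0.1) [-0.005 -0.022  0.206]
[-0.427  0.385 -0.017  2.235  0.988  0.26   0.255] 13.325
```

View pics/tip.png

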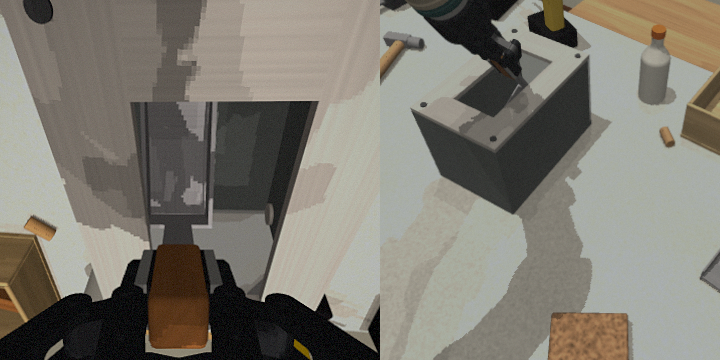

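The wrist view shows the trough empty down to its visible nose, with one dowel end probably at (268,213) on the hopper floor. Joint 6 hit its limit at about 25 degrees and shifted the scoop 29 mm in -y. It is still clear of the walls. I'll undo this in small steps.

Request:
move_arm --plan '[{"claw":1,"xyz":[0,0,0],"turn":[0,0,0]},{"claw":1,"xyz":[0,0,0],"turn":[0,0,0]},{"claw":1,"xyz":[0.1,0.02,0],"turn":[-0.012,0.17,0]},{"claw":1,"xyz":[0.2,0.04,0],"turn":[-0.025,0.34,0]},{"claw":1,"xyz":[0.2,0.04,0],"turn":[-0.025,0.34,0]},{"claw":1,"xyz":[0.2,0.04,0],"turn":[-0.025,0.34,0]}]'

```text
time_s: 14.18
eef_pos: [0.5183, 0.1412, 0.2699]
eef_rot: [-0.031, 0.992, -0.028, 0.122]
ft_force: [-0.0, -1.0, -2.2]
finger_gap: 0.269
gripper_force: 98.6
```

```bash
cat > s.py <<'E'
from h import *
from scipy.spatial.transform import Rotation as R
a=np.radians(4.15);B=np.array([[np.cos(a),-np.sin(a),0],[np.sin(a),np.cos(a),0],[0,0,1]])
f=lambda v:(B.T@v).round(3)
def rep():
    o=env.observe();M=R.from_quat(o['eef_rot']).as_matrix()
    ax=-M[:,0];ay=M[:,1];az=-M[:,2];S=o['eef_pos']-.0475*ax-.171*az
    print('scoop',f(S-[.5215,.156,0]),f(ax),f(ay),f(az))
    L=B@np.diag([-1.,1,-1]);rv=R.from_matrix(L@M.T).as_rotvec(degrees=True)
    print('to level: turn units',(rv/30).round(3),'shift units',((np.array([.5675,.1587,.2713])-o['eef_pos'])/.15).round(3))
    print(o['eef_pos'],o['qpos'].round(2),o['time_s'])
rep()
E
python3 s.py
```

```text
scoop [-0.009 -0.026  0.093] [ 0.971 -0.002  0.241] [ 0.018  0.998 -0.063] [-0.24   0.065  0.969]
to level: turn units [0.09  0.472 0.019] shift units [0.328 0.116 0.009]
[0.51828729 0.141234   0.26992803] [-0.14  0.46 -0.35  2.03  0.6   0.55  0.69] 14.175
```

Request:
move_arm --plan '[{"claw":1,"xyz":[0.08,0.03,0],"turn":[0.022,0.118,0.005]},{"claw":1,"xyz":[0.164,0.058,0.005],"turn":[0.045,0.236,0.01]},{"claw":1,"xyz":[0.246,0.087,0.007],"turn":[0.067,0.354,0.015]},{"claw":1,"xyz":[0.328,0.116,0.009],"turn":[0.09,0.472,0.019]},{"claw":1,"xyz":[0.328,0.116,0.009],"turn":[0.09,0.472,0.019]},{"claw":1,"xyz":[0.328,0.116,0.009],"turn":[0.09,0.472,0.019]}]'

```text
time_s: 14.92
eef_pos: [0.5669, 0.1595, 0.2715]
eef_rot: [-0.037, 0.999, -0.0, 0.0]
ft_force: [0.5, 0.7, -2.9]
finger_gap: 0.266
gripper_force: 98.5
```

```bash
python3 s.py; python3 - <<'E'
from h import *
a=eyes.grab_frame('wrist')[:,:,::-1]
cv2.imwrite('pics/lev.png',a)
E
```

```text
scoop [-0.002 -0.     0.1  ] [1.    0.002 0.   ] [-0.002  1.    -0.001] [-0.     0.001  1.   ]
to level: turn units [ 0.001  0.    -0.003] shift units [ 0.004 -0.005 -0.001]
[0.56686218 0.15947738 0.27145885] [-0.    0.62 -0.51  1.72  0.37  0.9   0.98] 14.925
```

View pics/lev.png

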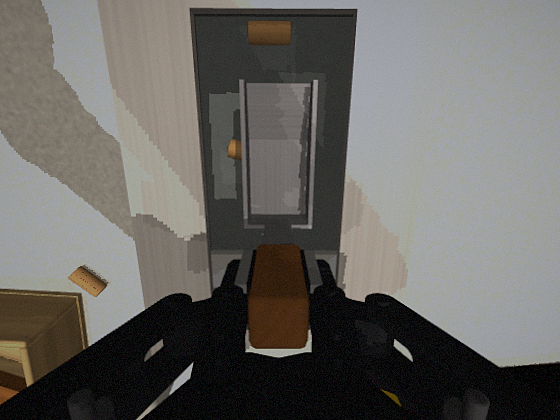

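The scoop is level and empty. The dowels lie on the hopper floor at (269,32) and (234,149). Next I'll draw the scoop out and take it back to where it stood.

Request:
move_arm --plan '[{"claw":1,"xyz":[0.002,-0.003,0.04],"turn":[0,0,0]},{"claw":1,"xyz":[0.002,-0.003,0.14],"turn":[0,0,0]},{"claw":1,"xyz":[0.002,-0.003,0.26],"turn":[0,0,0]},{"claw":1,"xyz":[0.002,-0.003,0.38],"turn":[0,0,0]},{"claw":1,"xyz":[0.002,-0.003,0.5],"turn":[0,0,0]},{"claw":1,"xyz":[0.002,-0.003,0.62],"turn":[0,0,0]},{"claw":1,"xyz":[0.002,-0.003,0.72],"turn":[0,0,0]},{"claw":1,"xyz":[0.002,-0.003,0.78],"turn":[0,0,0]},{"claw":1,"xyz":[0.002,-0.003,0.8],"turn":[0,0,0]},{"claw":1,"xyz":[0.002,-0.003,0.8],"turn":[0,0,0]}]'

```text
time_s: 16.23
eef_pos: [0.5686, 0.1589, 0.3917]
eef_rot: [-0.036, 0.999, 0.001, -0.0]
ft_force: [0.9, -1.0, -2.7]
finger_gap: 0.268
gripper_force: 98.5
```

Request:
move_arm --plan '[{"claw":1,"xyz":[0,-0.1,0],"turn":[0,0,0]},{"claw":1,"xyz":[0,-0.25,0],"turn":[0,0,0]},{"claw":1,"xyz":[0,-0.45,0],"turn":[0,0,0]},{"claw":1,"xyz":[0,-0.65,0],"turn":[0,0,0]},{"claw":1,"xyz":[0,-0.85,0],"turn":[0,0,0]},{"claw":1,"xyz":[0,-1,0],"turn":[0,0,0]},{"claw":1,"xyz":[0,-1,0],"turn":[0,0,0]}]'

```text
time_s: 17.1
eef_pos: [0.5685, 0.0053, 0.3912]
eef_rot: [-0.034, 0.999, -0.0, -0.001]
ft_force: [-0.0, 1.2, -3.1]
finger_gap: 0.271
gripper_force: 98.6
```

Request:
move_arm --plan '[{"claw":1,"xyz":[-0.02,-0.1,0],"turn":[0,0,-0.1]},{"claw":1,"xyz":[-0.04,-0.25,0],"turn":[0,0,-0.2]},{"claw":1,"xyz":[-0.06,-0.45,0],"turn":[0,0,-0.35]},{"claw":1,"xyz":[-0.08,-0.65,0],"turn":[0,0,-0.5]},{"claw":1,"xyz":[-0.1,-0.85,0],"turn":[0,0,-0.65]},{"claw":1,"xyz":[-0.12,-1,0],"turn":[0,0,-0.8]},{"claw":1,"xyz":[-0.12,-1,0],"turn":[0,0,-0.8]}]'

```text
time_s: 17.98
eef_pos: [0.5503, -0.1437, 0.3917]
eef_rot: [0.175, 0.985, 0.0, 0.0]
ft_force: [0.3, 0.4, -1.8]
finger_gap: 0.264
gripper_force: 98.6
```

Request:
move_arm --plan '[{"claw":1,"xyz":[0,0,-0.1],"turn":[0,0,0]},{"claw":1,"xyz":[0,0,-0.25],"turn":[0,0,0]},{"claw":1,"xyz":[0,0,-0.45],"turn":[0,0,0]},{"claw":1,"xyz":[0,0,-0.65],"turn":[0,0,0]},{"claw":1,"xyz":[0,0,-0.85],"turn":[0,0,0]},{"claw":1,"xyz":[0,0,-1],"turn":[0,0,0]},{"claw":1,"xyz":[0,0,-1],"turn":[0,0,0]}]'

```text
time_s: 18.85
eef_pos: [0.5495, -0.1392, 0.2396]
eef_rot: [0.171, 0.985, 0.001, -0.002]
ft_force: [0.0, 0.2, -1.8]
finger_gap: 0.266
gripper_force: 98.3
```

Request:
move_arm --plan '[{"claw":1,"xyz":[0,0,-0.15],"turn":[0,0,0]},{"claw":1,"xyz":[0,0,-0.28],"turn":[0,0,0]},{"claw":1,"xyz":[0,0,-0.36],"turn":[0,0,0]},{"claw":1,"xyz":[0,0,-0.42],"turn":[0,0,0]},{"claw":1,"xyz":[0,0,-0.44],"turn":[0,0,0]},{"claw":1,"xyz":[0,0,-0.45],"turn":[0,0,0]},{"claw":1,"xyz":[0,0,-0.45],"turn":[0,0,0]},{"claw":1,"xyz":[0,0,-0.45],"turn":[0,0,0]}]'

```text
time_s: 19.85
eef_pos: [0.551, -0.1411, 0.1748]
eef_rot: [0.172, 0.985, 0.001, 0.001]
ft_force: [0.2, 0.0, -1.6]
finger_gap: 0.268
gripper_force: 98.6
```

Request:
move_arm --plan '[{"claw":1,"xyz":[0,0,-0.01],"turn":[0,0,0]},{"claw":1,"xyz":[0,0,-0.02],"turn":[0,0,0]},{"claw":1,"xyz":[0,0,-0.023],"turn":[0,0,0]},{"claw":1,"xyz":[0,0,-0.023],"turn":[0,0,0]},{"claw":1,"xyz":[0,0,-0.023],"turn":[0,0,0]}]'

```text
time_s: 20.48
eef_pos: [0.5507, -0.141, 0.171]
eef_rot: [0.172, 0.985, 0.001, 0.0]
ft_force: [-1.0, -0.3, -1.1]
finger_gap: 0.268
gripper_force: 98.9
```

Request:
move_arm --plan '[{"claw":0.3,"xyz":[0,0,0],"turn":[0,0,0]},{"claw":0,"xyz":[0,0,0],"turn":[0,0,0]},{"claw":-0.5,"xyz":[0,0,0],"turn":[0,0,0]},{"claw":-1,"xyz":[0,0,0],"turn":[0,0,0]},{"claw":-1,"xyz":[0,0,0],"turn":[0,0,0]},{"claw":-1,"xyz":[0,0,0],"turn":[0,0,0]},{"claw":-1,"xyz":[0,0,0],"turn":[0,0,0]},{"claw":-1,"xyz":[0,0,0],"turn":[0,0,0]}]'

```text
time_s: 21.48
eef_pos: [0.5508, -0.141, 0.171]
eef_rot: [0.172, 0.985, 0.001, 0.0]
ft_force: [-0.8, 0.6, 0.3]
finger_gap: 1.0
gripper_force: 0.0
```

Request:
move_arm --plan '[{"claw":-1,"xyz":[0,0,0.1],"turn":[0,0,0]},{"claw":-1,"xyz":[0,0,0.25],"turn":[0,0,0]},{"claw":-1,"xyz":[0,0,0.45],"turn":[0,0,0]},{"claw":-1,"xyz":[0,0,0.65],"turn":[0,0,0]},{"claw":-1,"xyz":[0,0,0.85],"turn":[0,0,0]},{"claw":-1,"xyz":[0,0,1],"turn":[0,0,0]},{"claw":-1,"xyz":[0,0,1],"turn":[0,0,0]}]'

```text
time_s: 22.35
eef_pos: [0.5517, -0.141, 0.3236]
eef_rot: [0.172, 0.985, 0.0, 0.003]
ft_force: [-0.8, -0.6, -0.2]
finger_gap: 1.002
gripper_force: 0.0
```

```bash
python3 - <<'E'
from h import *
cv2.imwrite('pics/end.png',eyes.grab_frame('side')[:,:,::-1])
E
```

```text
(no output)
```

View pics/end.png

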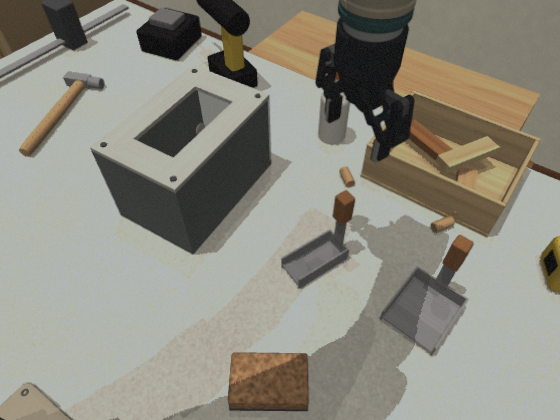

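The scoop stands upright and empty on the bench at about (318,258), and the gripper is well clear of it.

```bash
python3 -c "
from rig import env
print(env.close_job())"
```

```text
the job is handed in; nothing more can be done
None
```

The job is handed in at about 22 s, with no verdict returned: both dowels were last seen on the hopper floor and the scoop stands empty and upright on the bench; the tip stopped at about 25° at a joint limit, which pushed the scoop about 29 mm sideways inside the hopper, with no contact seen in the force readings.

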